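Press a worn bush out of its bearing block

TASK

The aluminium bearing block of a stirrer is clamped in the small bench vise, and its worn brass bush has to come out. Take the steel drift by its handle from its stand, find the hole in the block's top face by gentle touch and push the bush steadily down out of its bore until it stands on the floor of the vise's gutter, feeling for that firm stop and never pressing on the block, bush or vise with more than 60 N. Then put the drift back upright in its stand, pushed in until its collar rests on the stand, and leave the bottles and the jar around undisturbed.

Things in the scene. Friction and masses are not known exactly. Their poses are not given: they have to be found in the camera images.
- vise: Grey bench vise, fixed. Origin: centre of its underside, on the worktop; own z up, own y along the jaws, screw with tommy bar to own -x (to x -92 mm, y +-37 mm, below z 50 mm). Bed 118 (x) by 124 (y) mm, ears to y +-81 mm; jaws x -44 to +48 mm, tops at z 72 mm or lower. Below the block runs a gutter along y, 30 mm wide, floor at z 26 mm.
- jaw_middle (a point): On the vise's middle, 86 mm over the worktop, axes as the vise's: level with the flat top of the aluminium block, 45.5 (x) by 82 (y) by 36 mm high, clamped in the jaws. In x the block is exactly central; in own y it is clamped anywhere within 17 mm either way of this point: NOT measured, to be felt or seen. It stays put. Within 17 mm along y of here the drift is always over the block.
- gutter_floor (a point): On the vise's middle, 60 mm below jaw_middle. In the centre of the block's top is an upright round hole, 15 mm wide, square-edged; after 8 mm it widens into the 24.5 mm bore of the bush, open to the gutter below. The block's underside is 24 mm above this point. Flush screw heads 7 mm wide, 32 mm either side of the hole along y, are no holes.
- bush (a joint): Travel of the brass bush (23.6 mm outer, 8.4 mm inner diameter, 22 mm long) down its bore, m. At 0 its upper face is 8 mm below the block's top; it starts at 0 to 0.005; at 0.030 it stands on the gutter floor, upper face 38 mm below the block's top: a firm stop. It moves at about 10 N, plus 1.2 N per 10 mm/s, stays where left, and cannot come out upwards.
- drift_grip (a point): Centre of the drift's black square handle, 18 x 18 mm, 50 mm long (own z +-25 mm); own x, y square to its flat sides. The drift is loose, 0.13 to 0.21 kg, upright in its stand at the start, own z up. Below the handle a steel collar, 30 mm wide, 6 mm thick (25 to 31 mm below this point), on which slipping fingers come to rest; then the 13 mm shank, 58 mm long.
- drift_tip (a point): Centre of the flat lower end of the drift's shank, 89 mm below drift_grip along the drift's own z; shank and end are 13 mm across, the edge hardly broken. The end covers the bush's bore, so it pushes on the bush's upper face.
- stand_mouth (a point): Centre of the hole's mouth in the top of the drift's stand, 66 mm over the worktop; fixed: a grey block 56 x 56 mm on a base plate 84 x 84 x 8 mm, own z up. Hole 16 mm wide, upright, 58 mm deep, its mouth chamfered 2 mm. With the drift fully home its collar rests on the top face and drift_tip is 58 mm below this point.
- weigh_bottle: Glass weighing bottle with knob lid, 37 mm diameter, 52 mm high, origin at the centre of its underside. Leave alone.
- amber_bottle: Small amber bottle with white cap, 40 mm diameter, 81 mm high, origin at the centre of its underside. Leave alone.
- red_jar: White plastic jar with a red lid, 45 mm diameter, 62 mm high, origin at the centre of its underside. Leave alone.

How it is judged:
By the outcome, as a careful person would: the job done as asked, in the order asked, and still so for the second after the job is handed in, with the robot touching nothing.
It also fails if it takes over 72 s, if anything falls off the work surface, if the arm or the gripper's body presses on something with over 40 N, if the wrist force passes 120 N, or if a joint passes its speed limit or range.

ROBOT

A 6-joint arm with a two-finger parallel gripper is mounted at the origin on a cart in front of the work surface, level with it; the furniture and walls round the work are solid. World frame = base frame: x ahead of the robot, y to its left, z up, the work surface at z = 0. Lengths are in m, angles in degrees, forces in N, time in s.
With the tool pointing down it reaches from about 0.4 to 0.825 m from the base axis. Payload 7 kg.
Tool frame: the origin (TCP) lies at the very end of the fingers, on their centre line; the grasp point (between the pads) lies 19 mm behind it (pinch_z is the distance from the TCP to the grasp point, in m); z points along the fingers, y is the line along which they close (so a half turn about z gives the same grasp; the last joint's range is limited). The gripper opens to 85 mm and grips with 20 to 120 N. Pads are 22 mm wide; open, the fingers measure 114 mm over their backs; the gripper's body (76 mm by 85 mm) begins 54 mm behind the grasp point. The pads swing forward as they close: fully open they stand 13 mm farther back than shut.
Start: joints at [-51.79, 20.546, 0.682, 0, -70.136, -16.507], TCP at [0.25, -0.627, 0.231] pointing down, gripper open.
Joint ranges: [-176.03, 176.03], [-82.01, 121.73], [-58.28, 71.71], [-173.87, 95.51], [-174.79, -0.11], [-173.66, 173.66]. Speed limits (degrees/s): [136.94, 136.94, 172.46, 180, 180, 180].

INTERFACE

Orientations are given as [roll, pitch, yaw] about the fixed x, y, z axes, in that order (R = Rz(yaw) Ry(pitch) Rx(roll)).
In Python, from rig import * gives the robot as it stands. The module is installed in compiled form; this text tells all that it offers.
- The arm moves only by the tool apply_moves, never from a script. Its argument "increments" is text: rows parted by semicolons, each of 6 numbers parted by spaces: the shift along the tool's x, y, z each as a share of 200 mm, from -1 to 1, then the turn, a rotation vector about the tool's x, y, z each as a share of pi/4 rad, from -1 to 1. In form: dx dy dz ax ay az; .... A call has 1 to 5 rows; each row is the pose to reach, as a shift and turn from the pose commanded when the call began, along the tool's axes at that moment; what a row does not reach only later rows make up. A row lasts 1/8 s, in which the tool goes at most 62.5 mm and 10.7 degrees, less where a joint would pass 70% of its speed; a pose out of reach is approached as far as the arm can. A call with a number of a shift or a turn outside -1 to 1 is refused whole. A call with a gripper value outside its range is refused whole. "jaw" is the opening in per cent of the stroke, from 0 (shut) to 100 (fully open), set as the call begins (left out, the last holds). The fingers move at their own pace and stop on an object; "newtons" is the grip in N (left out, the last holds). Time passes only in rows, so rows that repeat a pose let the fingers close. It gives the time, the measured TCP pose, the force, the opening and the grip force at its end, in the units of the state.
- get_obs(): the state, without advancing time (a new reading comes with each control period).
- grab_frame(name): name is "side" or "top"; returns the picture (384x512x3 uint8, red, green, blue); there is no depth.
- calibration(name): a dict with "mtx" (3x3 intrinsics, pixels), "k1" (the pictures are not rectified: a ray, as slopes to the right and down, at radius r is drawn at 1 + k1 r^2 times it, then the intrinsics apply), "cam_to_world" (4x4, takes a point from camera to world coordinates). Camera axes: x right, y down, z forward; pixel columns grow to the right and rows downward; lengths in m; the calibration is good to about 2 mm. A picture is of the moment at which its call begins. calibration takes no time and is no camera call.
- close_job(): hands the job in; it is judged then, once.
The state is a dict: "t": time; "qpos": joint angles; "qvel": joint speeds; "joint_torque": joint torques, N m; "tcp_pos": TCP position; "orientation": TCP orientation; "ft_force": force on the tool from outside, world axes, zero at the start; "ft_torque": the same for the moment, N m; "width": finger opening in m; "grasp_force": force on a finger pad.
Only numpy, scipy, OpenCV 4.12 (cv2) and the standard library are available. Lean on these libraries where they do the work, as an engineer would, in place of code of your own. Each camera call takes 0.05 s, during which the arm holds its last target. There are 200 camera calls.

## Working session

There is one attempt and no reset: what is moved stays moved. The work goes in short steps, Python scripts to look and compute and a tool call to move; the robot and the scene stay as the last step left them, time stands still between calls to the robot, and variables do not carry over. Pictures are saved under pics/ and viewed, at most 10 in all, crops included, and the job is handed in when it is done.

Besides the shell and the picture viewer there is one more tool, called after ">>>" as name(argument=value, ...) on one line, values as JSON. apply_moves: Moves the arm, as the interface text tells. Its arguments: {"type":"object","properties":{"increments":{"type":"string"},"jaw":{"type":"number"},"newtons":{"type":"number"}},"required":["increments"]}

```bash
mkdir -p pics; python3 - <<'E'
from rig import *
import cv2
for n in("side","top"):
    cv2.imwrite(f"pics/{n}0.png",cv2.resize(grab_frame(n),(800,600),interpolation=cv2.INTER_CUBIC)[:,:,::-1])
    c=calibration(n);print(n,c)
print(get_obs())
E
```

```text
side {'mtx': array([[420.16578127,   0.        , 255.87366192],
       [  0.        , 420.16578127, 191.41306065],
       [  0.        ,   0.        ,   1.        ]]), 'k1': -0.06741164194976908, 'cam_to_world': array([[-0.99960013, -0.00398237, -0.02799485,  0.59955946],
       [ 0.0199451 ,  0.60248981, -0.79787732,  0.79049281],
       [ 0.02004406, -0.79811664, -0.60216946,  0.70912906],
       [ 0.        ,  0.        ,  0.        ,  1.        ]])}
top {'mtx': array([[368.16207656,   0.        , 260.70479583],
       [  0.        , 368.16207656, 192.49673034],
       [  0.        ,   0.        ,   1.        ]]), 'k1': -0.12111388075373435, 'cam_to_world': array([[-9.49001122e-03, -9.93402347e-01,  1.14287868e-01,
         4.50286536e-01],
       [-9.99954205e-01,  9.56907652e-03,  1.43203682e-04,
        -5.76861455e-02],
       [-1.23588823e-03, -1.14281275e-01, -9.93447665e-01,
         1.09134284e+00],
       [ 0.00000000e+00,  0.00000000e+00,  0.00000000e+00,
         1.00000000e+00]])}
{'t': 0.1, 'qpos': array([-5.17914048e+01,  2.05879193e+01,  6.39763110e-01, -1.90930068e-02,
       -7.01339798e+01, -1.65080216e+01]), 'qvel': array([ 0.03240602, -0.03531701,  0.07954142,  0.07976302, -0.06271054,
        0.00310925]), 'joint_torque': array([-1.30312346e-03, -5.84763479e+01,  2.94111031e+01,  6.95462510e+00,
       -3.12901509e-03, -1.96156469e-05]), 'tcp_pos': array([ 0.24943098, -0.62677516,  0.23045207]), 'orientation': array([ 1.79916149e+02, -6.13152742e-03, -1.58305923e+02]), 'ft_force': array([ 0.07371765, -0.09088805, -0.56450811]), 'ft_torque': array([-0.00961128, -0.00019334, -0.01384498]), 'grasp_force': 0.0, 'width': 0.08512231297622265}
```

View pics/side0.png

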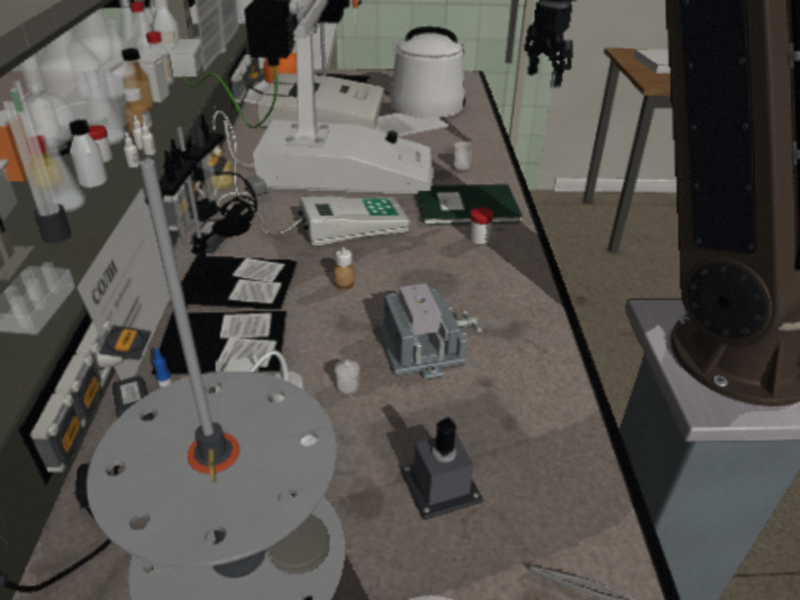

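View pics/top0.png

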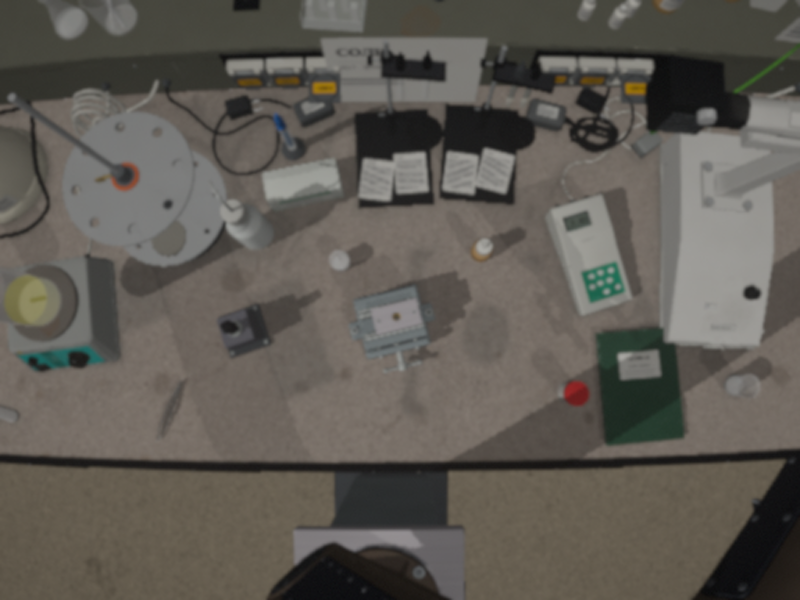

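The side picture shows the vise at about (425,325) and the stand with the black-handled drift at (443,465). In the top picture they are at (392,322) and (243,330). Next I'll take enlarged crops to measure from.

```bash
python3 - <<'E'
from rig import *
import cv2,numpy as np
def avg(n): return np.mean([grab_frame(n).astype(float) for _ in range(4)],0).astype(np.uint8)
t=avg("top");s=avg("side")
np.save("t.npy",t);np.save("s.npy",s)
def up(im,x,y,w,h,k): return cv2.resize(im[y:y+h,x:x+w],None,fx=k,fy=k,interpolation=cv2.INTER_CUBIC)[:,:,::-1]
cv2.imwrite("pics/t1.png",up(t,130,175,155,75,5))
cv2.imwrite("pics/s1.png",up(s,235,170,85,165,3.6))
cv2.imwrite("pics/both.png",np.hstack([up(s,240,175,75,75,5.3),up(s,250,260,75,75,5.3)]))
E
```

```text
(no output)
```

View pics/t1.png

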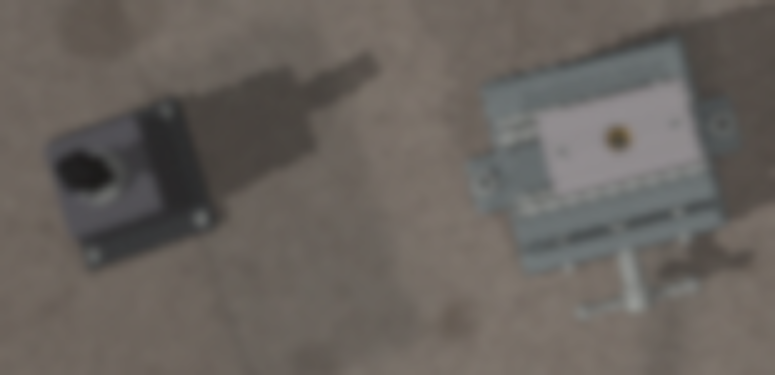

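View pics/both.png

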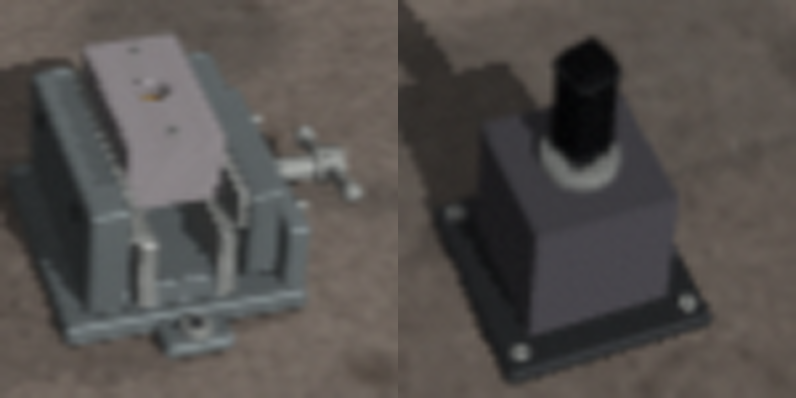

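```bash
cat > m.py <<'E'
from rig import *
import numpy as np
from scipy.optimize import least_squares
C={n:calibration(n) for n in("top","side")}
def proj(n,P):
    c=C[n];M=np.linalg.inv(c["cam_to_world"]);p=np.atleast_2d(P)@M[:3,:3].T+M[:3,3]
    s=p[:,:2]/p[:,2:];s=s*(1+c["k1"]*(s**2).sum(1,keepdims=True));return s*c["mtx"][0,0]+c["mtx"][:2,2]
def tp(x,y): return ((x+.5)/5-.5+130,(y+.5)/5-.5+175)
def sv(x,y): return ((x+.5)/5.3-.5+240,(y+.5)/5.3-.5+175)
def ss(x,y): return ((x-398+.5)/5.3-.5+250,(y+.5)/5.3-.5+260)
def tri(a,b):
    f=lambda P:np.r_[(proj("top",P)-a)[0],(proj("side",P)-b)[0]]
    r=least_squares(f,[.5,0,.05]);return r.x,r.fun
E
python3 - <<'E'
from m import *
np.set_printoptions(precision=4,suppress=True)
pairs={"hole":(tp(619,137),sv(155,90)),
"blkA":(tp(537,112),sv(222,134)), # ordering checked below
}
for n,P in (("hole",pairs["hole"]),):print(n,*tri(*P))
# block/hole corners: try nearest association via side rays at z=.086
def atz(n,px,z):
    r=least_squares(lambda q:(proj(n,[q[0],q[1],z])-px)[0],[.5,0]);return r.x
for p in [(537,112),(686,82),(702,163),(557,195)]: print("top blk",atz("top",tp(*p),.086))
for p in [(84,46),(177,37),(224,134),(130,150)]: print("side blk",atz("side",sv(*p),.086))
for p in [(45,143),(163,200),(70,235),(145,103)]: print("top stand",atz("top",tp(*p),.066))
for p in [(484,122),(677,192),(535,232)]: print("side stand",atz("side",ss(*p),.066))
for p in [(178,97),(220,218),(92,270)]: print("top base",atz("top",tp(*p),.008))
for p in [(514,374),(711,318),(438,208)]: print("side base",atz("side",ss(*p),.008))
print("handle top: ",atz("top",tp(72,163),.122),atz("side",ss(587,65),.122))
print("tri corners",tri(tp(163,200),ss(677,192)),tri(tp(70,235),ss(535,232)),tri(tp(220,218),ss(514,374)))
E
```

```text
hole [ 0.5392 -0.0371  0.0843] [-0.0412  0.3229 -0.2896 -0.0449]
top blk [0.5541 0.0077]
top blk [ 0.5699 -0.0743]
top blk [ 0.5252 -0.0826]
top blk [ 0.5084 -0.0031]
side blk [ 0.571  -0.0693]
side blk [ 0.5262 -0.077 ]
side blk [ 0.5088 -0.0018]
side blk [0.5519 0.0101]
top stand [0.541  0.2888]
top stand [0.5084 0.2199]
top stand [0.4889 0.2731]
top stand [0.5633 0.2314]
side stand [0.5559 0.238 ]
side stand [0.487  0.2713]
side stand [0.5397 0.2889]
top base [0.5731 0.2277]
top base [0.5008 0.2011]
top base [0.4703 0.278 ]
side base [0.5456 0.308 ]
side base [0.4703 0.2842]
side base [0.5717 0.2318]
handle top:  [0.5252 0.2548] [0.5226 0.2604]
tri corners (array([0.4898, 0.2351, 0.023 ]), array([-1.3021,  7.1688, -5.0838, -0.5438])) (array([0.5227, 0.2749, 0.045 ]), array([  1.9229, -11.465 ,   7.7854,   0.9447])) (array([ 0.5267,  0.2268, -0.1122]), array([ 0.9929, -6.1737,  4.2703,  0.5408]))
```

The hole triangulates to (0.539, -0.037, 0.084), which fits the expected height of 0.086. Next is the yaw of the handle, from crops with the contrast stretched.

```bash
python3 - <<'E'
import cv2,numpy as np
t=np.load("t.npy");s=np.load("s.npy")
def up(im,x,y,w,h,k,g=4): return cv2.resize(np.clip(im[y:y+h,x:x+w].astype(float)*g,0,255).astype(np.uint8),None,fx=k,fy=k,interpolation=cv2.INTER_CUBIC)[:,:,::-1]
cv2.imwrite("pics/h.png",np.hstack([up(s,274,262,26,36,15),up(t,138,198,26,36,15)]))
E
```

```text
(no output)
```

View pics/h.png

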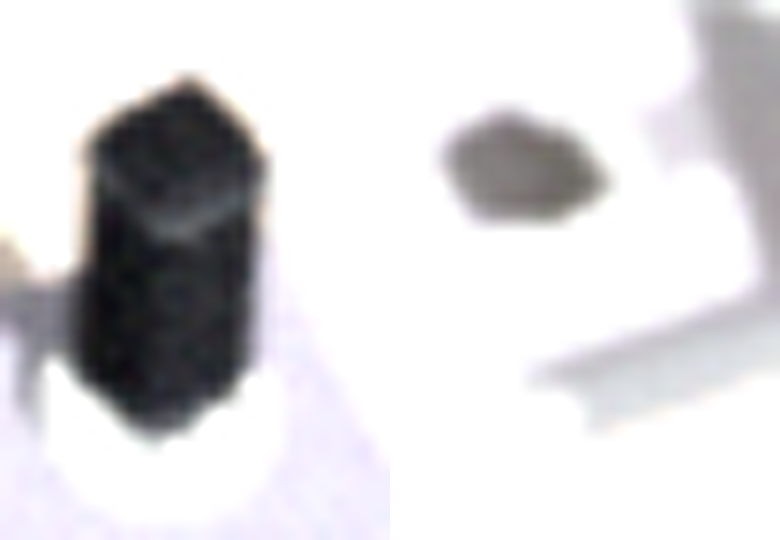

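Both crops show the handle clearly. In the side crop the top corners are at (190,78), (95,150), (263,165) and (170,235), and the bottom front corner is at (155,438). In the top crop the outline runs from (445,160) to (605,183).

```bash
cat >> m.py <<'E'
def hs(p): return (np.array(p)+.5)/15-.5+[274,262]
def ht(p): return (np.array(p)-[390,0]+.5)/15-.5+[138,198]
E
python3 - <<'E'
from m import *
import cv2
np.set_printoptions(precision=4,suppress=True)
def sq(x,y,yaw,z,h):
    a=np.radians(yaw)+np.radians([45,135,225,315]);r=h*2**.5
    return np.c_[x+r*np.cos(a),y+r*np.sin(a),np.full(4,z)]
# side: camera right = -x, down = toward +y(front)
S=np.array([hs(p) for p in [(190,78),(95,150),(263,165),(170,235)]])
SB=np.array([hs(p) for p in [(155,438),(82,368),(248,372)]])
t=np.load("t.npy").astype(float).mean(2)
def f(q):
    x,y,yaw,z=q
    T=sq(x,y,yaw,z,.009);B=sq(x,y,yaw,z-.05,.009)
    # indices: front=max y, back=min y, left=max x, right=min x
    o=[T[:,1].argmin(),T[:,0].argmax(),T[:,0].argmin(),T[:,1].argmax()]
    r=(proj("side",T[o])-S).ravel();b=(proj("side",B[[o[3],o[1],o[2]]])-SB).ravel()
    h=proj("top",np.r_[T,B]);m=np.r_[h.min(0),h.max(0)]
    meas=np.r_[ht((443,105)),ht((608,222))]
    return np.r_[r,b,(m-meas)]
best=min((least_squares(f,[.525,.255,y0,.121],x_scale=[.01,.01,10,.01],diff_step=1e-4) for y0 in range(5,90,10)),key=lambda r:r.cost)
print("handle",best.x,best.cost,best.fun)
# stand fit
A=np.array([tp(45,143),tp(70,235),tp(163,200)]);A2=np.array([ss(535,232),ss(677,192),ss(484,122)])
Bt=np.array([tp(178,97),tp(220,218),tp(92,270)]);Bs=np.array([ss(514,374),ss(711,318)])
def near(n,Q,M): 
    p=proj(n,Q);return np.concatenate([p[((p-m)**2).sum(1).argmin()]-m for m in M])
g=lambda q:np.r_[near("top",sq(q[0],q[1],q[2],q[3],.028),A),near("side",sq(q[0],q[1],q[2],q[3],.028),A2),near("top",sq(q[0],q[1],q[2],.008,.042),Bt),near("side",sq(q[0],q[1],q[2],.008,.042),Bs)]
r=least_squares(g,[.525,.255,20,.066],x_scale=[.01,.01,10,.01],loss="soft_l1");print("stand",r.x,g(r.x))
# block fit
V=np.array([tp(537,112),tp(686,82),tp(702,163),tp(557,195)]);W=np.array([sv(84,46),sv(177,37),sv(224,134),sv(130,150)])
def blk(q):
    c,s=np.cos(q[2]),np.sin(q[2]);u=np.array([[.02275*i,.041*j] for i,j in((1,1),(1,-1),(-1,-1),(-1,1))])
    return np.c_[u@np.array([[c,s],[-s,c]])+q[:2],np.full(4,q[3])]
g=lambda q:np.r_[near("top",blk(q),V),near("side",blk(q),W)]
r=least_squares(g,[.539,-.037,-.2,.086],x_scale=[.01,.01,.2,.01]);print("block",r.x,np.degrees(r.x[2]),g(r.x))
E
```

```text
handle [ 0.5214  0.2551 36.7253  0.1198] 19.088105529569884 [-0.13   -1.1866 -1.0349 -1.7158  1.3292 -1.2909  0.2632 -1.5603 -0.3879
  2.4114 -1.5559  1.2526  0.421   2.3971 -1.5094 -0.524   1.9755  2.1132]
stand [ 0.5228  0.2547 19.3371  0.0668] [-0.6453  0.364   0.3183  0.6294  0.2347  0.9498 -0.0681  0.3738  0.0247
 -0.0566 -1.2864 -0.437  -0.397  -1.0592 -0.0299  1.2535 -0.817   0.3481
 -1.5045  0.1275  0.3182 -1.5777]
block [ 0.5394 -0.038   0.214   0.0835] 12.263030458336027 [ 0.3557  0.5306 -0.4071 -0.0306  0.096  -0.1741 -0.0752  0.0424  0.2172
 -0.1094 -0.0463 -0.5464  0.0408  0.5642 -0.5158 -0.008 ]
```

```bash
cat > g.py <<'E'
import sys
from rig import *
import numpy as np
from scipy.spatial.transform import Rotation as R
np.set_printoptions(precision=4,suppress=True)
o=get_obs();T=R.from_euler("xyz",o["orientation"],degrees=True)
def go(p,yaw):
    d=T.inv().apply(np.array(p)-o["tcp_pos"])/.2
    r=(T.inv()*R.from_euler("xyz",[180,0,yaw],degrees=True)).as_rotvec()/(np.pi/4)
    print("to",p,"row",np.r_[d,r])
print(o["t"],o["tcp_pos"],o["orientation"],"F",o["ft_force"],"w",o["width"],o["grasp_force"])
a=list(map(float,sys.argv[1:]))
for i in range(0,len(a),4): go(a[i:i+3],a[i+3])
E
python3 g.py .40 -.48 .231 -143.3  .5 -.32 .231 -143.3
```

```text
0.5 [ 0.2496 -0.6271  0.2313] [ 179.9966   -0.0011 -158.2957] F [-0.059   0.046   0.1296] w 0.08533314087864478 0.0
to [0.4, -0.48, 0.231] row [-0.9708  0.4053  0.0014  0.0001 -0.     -0.3332]
to [0.5, -0.32, 0.231] row [-1.7312  0.9637  0.0014  0.0001 -0.     -0.3332]
```

>>> apply_moves(increments="-0.98 0.42 0 0 0 -0.333; -0.98 0.42 0 0 0 -0.333; -0.98 0.42 0 0 0 -0.333; -0.98 0.42 0 0 0 -0.333; -0.98 0.42 0 0 0 -0.333", jaw=100)

```text
t: 1.12
tcp_pos: [0.4022, -0.4752, 0.2316]
orientation: [-180.0, 0.0, -143.1]
ft_force: [-0.1, 0.0, -0.2]
width: 0.0852
grasp_force: 0.0
```

```bash
python3 g.py .53 -.33 .22 -143.3 .57 -.15 .22 -143.3
```

```text
1.125 [ 0.4022 -0.4752  0.2316] [-179.9741    0.0142 -143.1338] F [-0.0739  0.0097 -0.1987] w 0.08516573775211779 0.0
to [0.53, -0.33, 0.22] row [-0.9469  0.1975  0.058  -0.0006  0.0003  0.0037]
to [0.57, -0.15, 0.22] row [-1.6469  0.7976  0.0579 -0.0006  0.0003  0.0037]
```

>>> apply_moves(increments="-0.947 0.198 0.058 0 0 0; -0.947 0.198 0.058 0 0 0; -0.947 0.198 0.058 0 0 0; -0.947 0.198 0.058 0 0 0")

```text
t: 1.62
tcp_pos: [0.5306, -0.3297, 0.2192]
orientation: [180.0, -0.0, -143.1]
ft_force: [-0.6, -0.0, 0.1]
width: 0.0854
grasp_force: 0.0
```

>>> apply_moves(increments="-0.778 0.793 0 0 0 0; -0.778 0.793 0 0 0 0; -0.778 0.793 0 0 0 0; -0.778 0.793 0 0 0 0")

```text
t: 2.12
tcp_pos: [0.5588, -0.1104, 0.2201]
orientation: [-180.0, 0.0, -143.3]
ft_force: [-0.2, -0.9, -0.2]
width: 0.0853
grasp_force: 0.0
```

>>> apply_moves(increments="-0.658 0.882 0 0 0 0; -0.658 0.882 0 0 0 0; -0.658 0.882 0 0 0 0; -0.658 0.882 0 0 0 0")

```text
t: 2.62
tcp_pos: [0.5591, 0.1099, 0.22]
orientation: [-180.0, 0.0, -143.3]
ft_force: [-0.2, 0.1, 0.7]
width: 0.0856
grasp_force: 0.0
```

>>> apply_moves(increments="-0.283 0.694 0.3 0 0 0; -0.283 0.694 0.3 0 0 0; -0.283 0.694 0.3 0 0 0; -0.283 0.694 0.3 0 0 0")

```text
t: 3.12
tcp_pos: [0.5209, 0.2542, 0.1584]
orientation: [-180.0, -0.1, -143.2]
ft_force: [0.6, -0.8, 0.4]
width: 0.0853
grasp_force: 0.0
```

```bash
python3 g.py .5225 .255 .078 -143.3; python3 - <<'E'
from rig import *
import cv2,numpy as np
s=grab_frame("side");t=grab_frame("top")
def up(im,x,y,w,h,k,g=1.5): return cv2.resize(np.clip(im[y:y+h,x:x+w].astype(float)*g,0,255).astype(np.uint8),None,fx=k,fy=k,interpolation=cv2.INTER_CUBIC)[:,:,::-1]
cv2.imwrite("pics/a.png",np.hstack([up(s,240,220,100,110,4),up(t,110,165,100,110,4)]))
E
```

```text
3.125 [0.5209 0.2542 0.1584] [-179.986    -0.126  -143.2224] F [ 0.6334 -0.8472  0.4253] w 0.08526756496411934 0.0
to [0.5225, 0.255, 0.078] row [-0.0097 -0.0013  0.402  -0.0003 -0.0028  0.0017]
```

View pics/a.png

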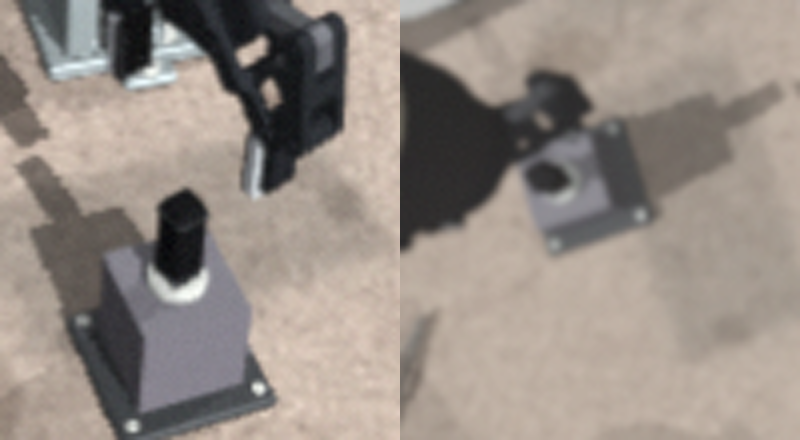

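Picture a: the gripper is still up and left of the stand. One finger is at (265,180) in the side half and at (555,95) in the top half, with the drift handle at (180,235) and (548,178). I'll project the TCP to check whether that agrees.

```bash
python3 - <<'E'
from m import *
o=get_obs();p=o["tcp_pos"];print(o["t"],p)
y=np.array([np.sin(np.radians(-143.3)),-np.cos(np.radians(-143.3)),0])
for q in (p,p+y*.0425+[0,0,.013],p-y*.0425+[0,0,.013]):
    print(q,(proj("side",q)-[240,220])*4,(proj("top",q)-[110,165])*4+[400,0])
E
```

```text
3.225 [0.52183182 0.25285917 0.1596938 ]
[0.52183182 0.25285917 0.1596938 ] [[186.6875983  138.60536779]] [[520.45357128 169.6775911 ]]
[0.49643275 0.28693463 0.1726938 ] [[253.00692137 173.89442736]] [[460.78534554 208.39932986]]
[0.54723088 0.2187837  0.1726938 ] [[128.35353826  66.11778186]] [[567.20991473 127.84577535]]
```

>>> apply_moves(increments="-0.008 0.007 0.2 0 0 0; -0.008 0.007 0.3 0 0 0; -0.008 0.007 0.35 0 0 0; -0.008 0.007 0.403 0 0 0; -0.008 0.007 0.403 0 0 0")

```text
t: 3.85
tcp_pos: [0.5221, 0.2552, 0.079]
orientation: [-180.0, -0.0, -143.3]
ft_force: [-0.1, -0.4, 0.1]
width: 0.0856
grasp_force: 0.0
```

>>> apply_moves(increments="0 0 0 0 0 0; 0 0 0 0 0 0; 0 0 0 0 0 0; 0 0 0 0 0 0; 0 0 0 0 0 0", jaw=0, newtons=30)

```text
t: 4.47
tcp_pos: [0.522, 0.2559, 0.0794]
orientation: [180.0, 0.0, -143.3]
ft_force: [-1.2, -0.7, 2.1]
width: 0.0174
grasp_force: 32.6
```

>>> apply_moves(increments="0 0 0 0 0 0; 0 0 0 0 0 0; 0 0 -0.02 0 0 0; 0 0 -0.05 0 0 0; 0 0 -0.1 0 0 0", newtons=110)

```text
t: 5.1
tcp_pos: [0.5216, 0.2554, 0.0991]
orientation: [-180.0, -0.1, -143.3]
ft_force: [0.3, -0.0, -1.9]
width: 0.0167
grasp_force: 107.2
```

```bash
python3 g.py .522 .2558 .18 -143.3
```

```text
5.1 [0.5216 0.2554 0.0991] [-179.9973   -0.0682 -143.3214] F [ 0.2764 -0.0287 -1.8779] w 0.016690991421468675 107.16928839683533
to [0.522, 0.2558, 0.18] row [-0.0023  0.0003 -0.4043 -0.0001 -0.0015 -0.0005]
```

>>> apply_moves(increments="0 0 -0.15 0 0 0; 0 0 -0.3 0 0 0; 0 0 -0.43 0 0 0; 0 0 -0.505 0 0 0; 0 0 -0.505 0 0 0")

```text
t: 5.72
tcp_pos: [0.5222, 0.2561, 0.2011]
orientation: [180.0, 0.1, -143.3]
ft_force: [0.3, -1.2, -2.3]
width: 0.0165
grasp_force: 107.5
```

>>> apply_moves(increments="0.06 -0.09 0 0 0 0; 0.17 -0.26 0 0 0 0; 0.3 -0.46 0 0 0 0; 0.38 -0.58 0 0 0 0; 0.4 -0.6125 0 0 0 0")

```text
t: 6.35
tcp_pos: [0.5301, 0.1071, 0.199]
orientation: [180.0, -0.1, -143.4]
ft_force: [0.1, 0.4, -1.3]
width: 0.0164
grasp_force: 107.7
```

>>> apply_moves(increments="0.06 -0.09 0 0 0 0; 0.17 -0.26 0 0 0 0; 0.3 -0.46 0 0 0 0; 0.38 -0.58 0 0 0 0; 0.4 -0.6125 0 0 0 0")

```text
t: 6.98
tcp_pos: [0.5394, -0.0378, 0.1992]
orientation: [180.0, -0.1, -143.4]
ft_force: [0.5, 0.7, -2.4]
width: 0.0166
grasp_force: 107.7
```

```bash
python3 g.py .5393 -.0373 .163 -143.3;  python3 - <<'E'
from rig import *
import cv2,numpy as np
s=grab_frame("side");t=grab_frame("top")
def up(im,x,y,w,h,k,g=1.5): return cv2.resize(np.clip(im[y:y+h,x:x+w].astype(float)*g,0,255).astype(np.uint8),None,fx=k,fy=k,interpolation=cv2.INTER_CUBIC)[:,:,::-1]
cv2.imwrite("pics/b.png",np.hstack([up(s,235,150,80,100,5),up(t,205,155,80,100,5)]))
E
```

```text
6.975 [ 0.5394 -0.0378  0.1992] [ 179.9638   -0.0795 -143.4182] F [ 0.5361  0.7102 -2.3842] w 0.01664401026848347 107.7453625202179
to [0.5393, -0.0373, 0.163] row [-0.0012  0.0024  0.1812  0.0008 -0.0018 -0.0026]
```

View pics/b.png

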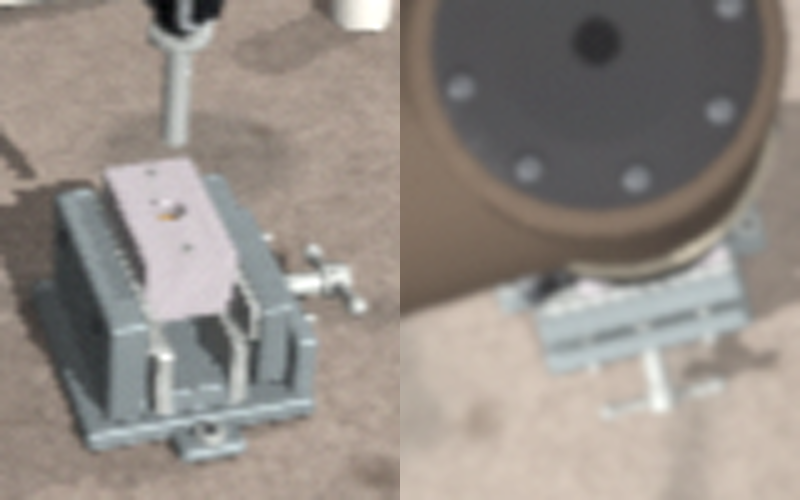

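Picture b, side half: the shank end is centred at about (176,139) and the block's hole at about (170,209). I'll compare both with their projections, since the camera bias cancels.

```bash
python3 - <<'E'
from m import *
pb=lambda x,y:np.array([(x+.5)/5-.5+235,(y+.5)/5-.5+150])
def atz(px,z):return least_squares(lambda q:(proj("side",[q[0],q[1],z])-px)[0],[.5,0]).x
print("tip",atz(pb(176,139),.1285),"hole",atz(pb(171,210),.086),get_obs()["tcp_pos"])
print(tuple(proj("side",[.5394,-.0378,.1285])[0]),pb(176,139))
E
```

```text
tip [ 0.53795119 -0.03498955] hole [ 0.53873697 -0.03460207] [ 0.5397335  -0.03680783  0.19946743]
(np.float64(269.1453569402275), np.float64(176.72532211756743)) [269.8 177.4]
```

>>> apply_moves(increments="0 -0.002 0.06 0 0 0; 0 -0.002 0.12 0 0 0; 0 -0.002 0.17 0 0 0; 0 -0.002 0.19 0 0 0; 0 -0.002 0.19 0 0 0")

```text
t: 7.7
tcp_pos: [0.5401, -0.0366, 0.1618]
orientation: [180.0, -0.0, -143.3]
ft_force: [-0.2, 0.6, -2.1]
width: 0.0169
grasp_force: 107.7
```

>>> apply_moves(increments="0 0 0.004 0 0 0; 0 0 0.008 0 0 0; 0 0 0.012 0 0 0; 0 0 0.015 0 0 0; 0 0 0.015 0 0 0")

```text
t: 8.32
tcp_pos: [0.5402, -0.0367, 0.1591]
orientation: [180.0, 0.0, -143.3]
ft_force: [0.1, 0.3, -1.4]
width: 0.0166
grasp_force: 107.7
```

>>> apply_moves(increments="0 0 0.003 0 0 0; 0 0 0.006 0 0 0; 0 0 0.009 0 0 0; 0 0 0.012 0 0 0; 0 0 0.012 0 0 0")

```text
t: 8.95
tcp_pos: [0.5402, -0.0366, 0.1566]
orientation: [180.0, -0.0, -143.3]
ft_force: [-0.6, 0.0, -2.3]
width: 0.0166
grasp_force: 107.7
```

>>> apply_moves(increments="0 0 0.003 0 0 0; 0 0 0.006 0 0 0; 0 0 0.009 0 0 0; 0 0 0.01 0 0 0; 0 0 0.01 0 0 0")

```text
t: 9.57
tcp_pos: [0.5402, -0.0367, 0.1547]
orientation: [-180.0, -0.0, -143.3]
ft_force: [0.9, -0.2, -1.6]
width: 0.0167
grasp_force: 107.7
```

>>> apply_moves(increments="0 0 0.003 0 0 0; 0 0 0.006 0 0 0; 0 0 0.009 0 0 0; 0 0 0.012 0 0 0; 0 0 0.015 0 0 0")

```text
t: 10.2
tcp_pos: [0.5402, -0.0366, 0.1516]
orientation: [180.0, -0.0, -143.3]
ft_force: [0.8, -1.2, -1.4]
width: 0.0167
grasp_force: 107.7
```

>>> apply_moves(increments="0 0 0.003 0 0 0; 0 0 0.006 0 0 0; 0 0 0.009 0 0 0; 0 0 0.012 0 0 0; 0 0 0.015 0 0 0")

```text
t: 10.82
tcp_pos: [0.5402, -0.0367, 0.1487]
orientation: [-180.0, 0.0, -143.3]
ft_force: [0.6, -0.2, -1.0]
width: 0.0172
grasp_force: 107.7
```

>>> apply_moves(increments="0 0 0.004 0 0 0; 0 0 0.008 0 0 0; 0 0 0.012 0 0 0; 0 0 0.016 0 0 0; 0 0 0.02 0 0 0")

```text
t: 11.45
tcp_pos: [0.5406, -0.0367, 0.146]
orientation: [-180.0, 0.0, -143.3]
ft_force: [-3.7, 1.3, 9.7]
width: 0.0169
grasp_force: 109.3
```

>>> apply_moves(increments="0 0 0.004 0 0 0; 0 0 0.008 0 0 0; 0 0 0.012 0 0 0; 0 0 0.016 0 0 0; 0 0 0.02 0 0 0")

```text
t: 12.08
tcp_pos: [0.5405, -0.0367, 0.142]
orientation: [-180.0, 0.0, -143.3]
ft_force: [-3.4, 0.8, 10.6]
width: 0.0169
grasp_force: 109.3
```

>>> apply_moves(increments="0.001 0 0.008 0 0 0; 0.002 0 0.016 0 0 0; 0.002 0 0.024 0 0 0; 0.002 0 0.032 0 0 0; 0.002 0 0.04 0 0 0")

```text
t: 12.7
tcp_pos: [0.5405, -0.0367, 0.1342]
orientation: [-179.9, 0.1, -143.3]
ft_force: [-3.5, 2.4, 11.0]
width: 0.0164
grasp_force: 109.4
```

>>> apply_moves(increments="0 0 0.006 0 0 0; 0 0 0.012 0 0 0; 0 0 0.018 0 0 0; 0 0 0.024 0 0 0; 0 0 0.03 0 0 0")

```text
t: 13.32
tcp_pos: [0.5405, -0.0368, 0.1282]
orientation: [-179.9, 0.1, -143.3]
ft_force: [-3.0, 2.2, 10.4]
width: 0.0163
grasp_force: 109.4
```

>>> apply_moves(increments="0 0 0.005 0 0 0; 0 0 0.01 0 0 0; 0 0 0.015 0 0 0; 0 0 0.02 0 0 0; 0 0 0.025 0 0 0")

```text
t: 13.95
tcp_pos: [0.5405, -0.0367, 0.1231]
orientation: [-179.9, 0.1, -143.3]
ft_force: [-3.7, 0.9, 10.4]
width: 0.0168
grasp_force: 109.4
```

>>> apply_moves(increments="0 0 0.002 0 0 0; 0 0 0.004 0 0 0; 0 0 0.006 0 0 0; 0 0 0.008 0 0 0; 0 0 0.01 0 0 0")

```text
t: 14.58
tcp_pos: [0.5405, -0.0368, 0.1211]
orientation: [-179.9, 0.1, -143.3]
ft_force: [-2.9, 1.5, 9.4]
width: 0.017
grasp_force: 109.4
```

>>> apply_moves(increments="0 0 0.002 0 0 0; 0 0 0.004 0 0 0; 0 0 0.005 0 0 0; 0 0 0.006 0 0 0; 0 0 0.006 0 0 0")

```text
t: 15.2
tcp_pos: [0.5404, -0.0368, 0.1198]
orientation: [-180.0, 0.1, -143.3]
ft_force: [-2.1, 0.6, 8.9]
width: 0.017
grasp_force: 109.4
```

>>> apply_moves(increments="0 0 0.001 0 0 0; 0 0 0.002 0 0 0; 0 0 0.003 0 0 0; 0 0 0.004 0 0 0; 0 0 0.004 0 0 0")

```text
t: 15.82
tcp_pos: [0.5405, -0.0367, 0.1193]
orientation: [-179.9, 0.1, -143.3]
ft_force: [-3.8, 2.1, 10.8]
width: 0.0166
grasp_force: 109.6
```

>>> apply_moves(increments="0 0 0.001 0 0 0; 0 0 0.002 0 0 0; 0 0 0.003 0 0 0; 0 0 0.003 0 0 0")

```text
t: 16.32
tcp_pos: [0.5406, -0.0367, 0.1191]
orientation: [-179.9, 0.1, -143.3]
ft_force: [-4.6, 2.4, 15.2]
width: 0.0162
grasp_force: 110.0
```

>>> apply_moves(increments="0 0 0.001 0 0 0; 0 0 0.002 0 0 0; 0 0 0.003 0 0 0; 0 0 0.003 0 0 0")

```text
t: 16.82
tcp_pos: [0.5407, -0.0368, 0.1189]
orientation: [-179.9, 0.1, -143.3]
ft_force: [-6.2, 2.3, 18.1]
width: 0.017
grasp_force: 110.5
```

>>> apply_moves(increments="0 0 0.002 0 0 0; 0 0 0.004 0 0 0; 0 0 0.006 0 0 0; 0 0 0.008 0 0 0; 0 0 0.008 0 0 0")

```text
t: 17.45
tcp_pos: [0.5409, -0.0368, 0.1184]
orientation: [-179.9, 0.1, -143.2]
ft_force: [-9.1, 3.0, 27.2]
width: 0.0167
grasp_force: 111.7
```

The firm stop is confirmed: force rose from 10 to 27 N with almost no motion, at the expected depth. Withdrawing.

>>> apply_moves(increments="0 0 -0.03 0 0 0; 0 0 -0.1 0 0 0; 0 0 -0.2 0 0 0; 0 0 -0.35 0 0 0; 0 0 -0.43 0 0 0")

```text
t: 18.08
tcp_pos: [0.5404, -0.0368, 0.2026]
orientation: [-180.0, 0.1, -143.3]
ft_force: [-0.3, 0.0, -1.7]
width: 0.017
grasp_force: 107.9
```

```bash
python3 g.py .5309 .11 .2 -143.3 .5219 .2556 .2 -143.3;  python3 - <<'E'
from rig import *
import cv2,numpy as np
s=grab_frame("side")
def up(im,x,y,w,h,k,g=1.5): return cv2.resize(np.clip(im[y:y+h,x:x+w].astype(float)*g,0,255).astype(np.uint8),None,fx=k,fy=k,interpolation=cv2.INTER_CUBIC)[:,:,::-1]
cv2.imwrite("pics/c.png",up(s,235,150,80,100,5))
E
```

```text
18.075 [ 0.5404 -0.0368  0.2026] [-179.9572    0.0876 -143.31  ] F [-0.2833  0.0371 -1.6879] w 0.01703891916710825 107.85288691520691
to [0.5309, 0.11, 0.2] row [-0.4004  0.6173  0.0133 -0.001   0.0019 -0.0002]
to [0.5219, 0.2556, 0.2] row [-0.7993  1.2279  0.0135 -0.001   0.0019 -0.0002]
```

View pics/c.png

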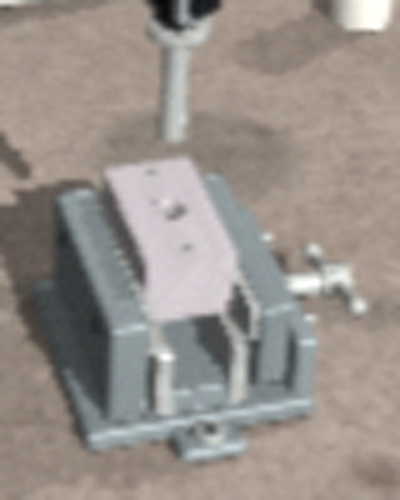

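Picture c: the hole at (172,210) no longer shows brass, and the drift is still straight in the grip with its tip at (175,138). Returning it to the stand.

>>> apply_moves(increments="-0.06 0.09 0 0 0 0; -0.17 0.26 0 0 0 0; -0.3 0.46 0 0 0 0; -0.38 0.59 0 0 0 0; -0.4 0.617 0 0 0 0")

```text
t: 18.75
tcp_pos: [0.5298, 0.1114, 0.2001]
orientation: [180.0, -0.1, -143.2]
ft_force: [0.6, -0.9, -2.3]
width: 0.0165
grasp_force: 107.9
```

>>> apply_moves(increments="-0.06 0.09 0 0 0 0; -0.17 0.26 0 0 0 0; -0.3 0.46 0 0 0 0; -0.38 0.58 0 0 0 0; -0.4 0.612 0 0 0 0")

```text
t: 19.38
tcp_pos: [0.5211, 0.2574, 0.2003]
orientation: [180.0, -0.0, -143.3]
ft_force: [-0.1, -1.2, -2.1]
width: 0.0167
grasp_force: 107.9
```

>>> apply_moves(increments="0 0 0.04 0 0 0; 0 0 0.1 0 0 0; 0 0 0.18 0 0 0; 0 0 0.25 0 0 0; 0 0 0.27 0 0 0")

```text
t: 20.0
tcp_pos: [0.5209, 0.255, 0.1453]
orientation: [-180.0, -0.1, -143.3]
ft_force: [0.6, 0.7, -2.4]
width: 0.0168
grasp_force: 107.9
```

```bash
python3 g.py .522 .2557 .138 -143.3
```

```text
20.0 [0.5209 0.255  0.1453] [-179.9904   -0.127  -143.3451] F [ 0.5944  0.6573 -2.3857] w 0.016841084787831258 107.87202715873718
to [0.522, 0.2557, 0.138] row [-0.0066 -0.0007  0.0367 -0.0002 -0.0028 -0.001 ]
```

>>> apply_moves(increments="-0.004 0 0.02 0 0 0; -0.004 0 0.03 0 0 0; -0.004 0 0.03 0 0 0; -0.004 0 0.03 0 0 0")

```text
t: 20.5
tcp_pos: [0.5221, 0.2564, 0.1412]
orientation: [180.0, 0.0, -143.3]
ft_force: [-0.4, -0.1, -2.4]
width: 0.0169
grasp_force: 107.9
```

```bash
python3 g.py .522 .2557 .127 -143.3
```

```text
20.5 [0.5221 0.2564 0.1412] [ 179.9987    0.0319 -143.306 ] F [-0.4063 -0.0919 -2.354 ] w 0.01689271295546981 107.87179827690125
to [0.522, 0.2557, 0.127] row [ 0.0027 -0.0025  0.0711  0.      0.0007 -0.0001]
```

>>> apply_moves(increments="0.002 -0.002 0.01 0 0 0; 0.002 -0.002 0.02 0 0 0; 0.002 -0.002 0.03 0 0 0; 0.002 -0.002 0.04 0 0 0; 0.002 -0.002 0.05 0 0 0")

```text
t: 21.12
tcp_pos: [0.5219, 0.2557, 0.1307]
orientation: [180.0, -0.0, -143.3]
ft_force: [0.7, -0.6, -2.7]
width: 0.0169
grasp_force: 107.9
```

In the hole with no contact force, so I'll keep lowering.

>>> apply_moves(increments="0 0 0.02 0 0 0; 0 0 0.04 0 0 0; 0 0 0.06 0 0 0; 0 0 0.08 0 0 0; 0 0 0.1 0 0 0")

```text
t: 21.75
tcp_pos: [0.5219, 0.2557, 0.1106]
orientation: [-180.0, -0.0, -143.3]
ft_force: [-0.8, 0.1, -2.1]
width: 0.0165
grasp_force: 107.9
```

>>> apply_moves(increments="0 0 0.02 0 0 0; 0 0 0.04 0 0 0; 0 0 0.06 0 0 0; 0 0 0.08 0 0 0; 0 0 0.1 0 0 0")

```text
t: 22.38
tcp_pos: [0.5219, 0.2557, 0.0907]
orientation: [180.0, 0.0, -143.3]
ft_force: [0.1, 0.3, -2.5]
width: 0.0168
grasp_force: 107.9
```

>>> apply_moves(increments="0 0 0.015 0 0 0; 0 0 0.03 0 0 0; 0 0 0.04 0 0 0; 0 0 0.048 0 0 0; 0 0 0.05 0 0 0")

```text
t: 23.0
tcp_pos: [0.5219, 0.2557, 0.0808]
orientation: [-180.0, -0.0, -143.3]
ft_force: [0.7, -0.3, -2.3]
width: 0.0166
grasp_force: 107.9
```

>>> apply_moves(increments="0 0 0.002 0 0 0; 0 0 0.004 0 0 0; 0 0 0.006 0 0 0; 0 0 0.008 0 0 0; 0 0 0.008 0 0 0")

```text
t: 23.62
tcp_pos: [0.522, 0.2558, 0.0796]
orientation: [-180.0, 0.0, -143.3]
ft_force: [-0.6, -0.4, 1.9]
width: 0.0167
grasp_force: 108.5
```

Contact is at the expected height. A little more push will confirm the collar is seated.

>>> apply_moves(increments="0 0 0.003 0 0 0; 0 0 0.006 0 0 0; 0 0 0.006 0 0 0")

```text
t: 24.0
tcp_pos: [0.5221, 0.2558, 0.0796]
orientation: [-180.0, 0.1, -143.3]
ft_force: [-4.3, -1.1, 11.7]
width: 0.0166
grasp_force: 109.9
```

>>> apply_moves(increments="0 0 -0.004 0 0 0; 0 0 -0.004 0 0 0")

```text
t: 24.25
tcp_pos: [0.5221, 0.2558, 0.0796]
orientation: [-180.0, 0.0, -143.3]
ft_force: [-3.2, -1.3, 7.5]
width: 0.0166
grasp_force: 108.6
```

>>> apply_moves(increments="0 0 0 0 0 0; 0 0 0 0 0 0; 0 0 0 0 0 0; 0 0 0 0 0 0; 0 0 0 0 0 0", jaw=100, newtons=30)

```text
t: 24.88
tcp_pos: [0.5219, 0.2557, 0.0788]
orientation: [-180.0, -0.0, -143.3]
ft_force: [0.0, 0.2, -0.6]
width: 0.0854
grasp_force: 0.0
```

>>> apply_moves(increments="0 0 -0.1 0 0 0; 0 0 -0.3 0 0 0; 0 0 -0.5 0 0 0; 0 0 -0.7 0 0 0; 0 0 -0.8 0 0 0")

```text
t: 25.5
tcp_pos: [0.5226, 0.2561, 0.2416]
orientation: [180.0, 0.2, -143.3]
ft_force: [0.8, -0.1, -1.4]
width: 0.0857
grasp_force: 0.0
```

>>> apply_moves(increments="0.4 -0.613 0 0 0 0; 0.4 -0.613 0 0 0 0; 0.4 -0.613 0 0 0 0; 0.4 -0.613 0 0 0 0; 0.4 -0.613 0 0 0 0")

```text
t: 26.12
tcp_pos: [0.5312, 0.1103, 0.2389]
orientation: [180.0, 0.0, -143.3]
ft_force: [-0.7, 0.5, -1.3]
width: 0.0853
grasp_force: 0.0
```

```bash
python3 - <<'E'
from rig import *
import cv2,numpy as np
s=grab_frame("side")
cv2.imwrite("pics/d.png",cv2.resize(s[150:350,180:380],None,fx=3,fy=3,interpolation=cv2.INTER_CUBIC)[:,:,::-1])
print(get_obs()["ft_force"],get_obs()["width"])
E
```

```text
[-0.64711516  0.33645677  0.34686261] 0.08567746885547309
```

View pics/d.png

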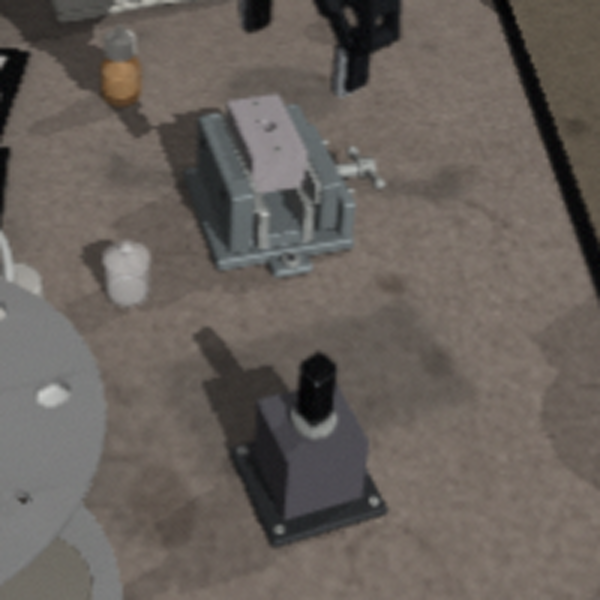

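Picture d: the drift stands upright with its collar on the stand at (315,425). The vise and the two bottles in view are undisturbed, and the gripper is clear of everything.

```bash
python3 -c "
from rig import *
print(close_job())"
```

```text
the job is handed in; nothing more can be done
None
```

The job is handed in at about 26 s of the 72 s allowed: the bush was pushed down to the firm stop with a highest reading of about 27 N, and the drift is back upright with its collar on the stand; the bottles and jar were never approached, though the jar was outside the last picture.

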